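# Hover the chamber's cover plate over its threaded holes

## Task

Pick up the loose cover plate by its handle, gripping it gently (no more than 60 N a finger), and hold it level and still about 10 mm above the sample chamber's flange, turned so that its two wide-set and two narrow-set holes each show the whole of the matching threaded hole below, ready for someone to put the screws in. Never let the plate touch the chamber and leave the other things on the bench alone. Finish while still holding the plate there: do not set it down or let go.

Things in the scene. Friction and masses are not known exactly. Their poses are not given: they have to be found in the camera images.
- cover_grip (a point): Middle of the cover's handle bar, 43 mm above the plate's underside. Cover: loose grey plate 130 x 100 x 8 mm, 0.25-0.4 kg, flat on the bench; a black flat-sided bow handle runs along its long axis (x here; z up): bar 84 long, 14 wide (y), 34 to 52 mm above the underside, on 12 mm posts 35 mm either side of the middle. Squeeze it with at most 60 N a finger.
- chamber_top (a point): Centre of the top face of the sample chamber's flange, 50 mm above the bench. Chamber: immovable grey box with a 130 x 100 mm flange (long axis x; z up), a 60 x 36 mm window in it and a black gasket 1 mm proud round that. When the cover fits, its x and y point the same way as the chamber's.
- cover_hole0 (a point): Lower mouth (at the plate's underside) of a 15 mm through hole in the cover, one of the wide pair (104 mm apart), at (-52, +37) mm along the cover's x, y from its middle. Belongs over chamber_hole0.
- chamber_hole0 (a point): Upper mouth (in the flange's top face) of a 6 mm threaded hole in the chamber's flange, one of the wide pair (104 mm apart), at (-52, +37) mm along the chamber's x, y from its middle.
- cover_hole1 (a point): Lower mouth (at the plate's underside) of a 15 mm through hole in the cover, one of the wide pair (104 mm apart), at (+52, +37) mm along the cover's x, y from its middle. Belongs over chamber_hole1.
- chamber_hole1 (a point): Upper mouth (in the flange's top face) of a 6 mm threaded hole in the chamber's flange, one of the wide pair (104 mm apart), at (+52, +37) mm along the chamber's x, y from its middle.
- cover_hole2 (a point): Lower mouth (at the plate's underside) of a 15 mm through hole in the cover, one of the narrow pair (60 mm apart), at (-30, -37) mm along the cover's x, y from its middle. Belongs over chamber_hole2.
- chamber_hole2 (a point): Upper mouth (in the flange's top face) of a 6 mm threaded hole in the chamber's flange, one of the narrow pair (60 mm apart), at (-30, -37) mm along the chamber's x, y from its middle.
- cover_hole3 (a point): Lower mouth (at the plate's underside) of a 15 mm through hole in the cover, one of the narrow pair (60 mm apart), at (+30, -37) mm along the cover's x, y from its middle. Belongs over chamber_hole3.
- chamber_hole3 (a point): Upper mouth (in the flange's top face) of a 6 mm threaded hole in the chamber's flange, one of the narrow pair (60 mm apart), at (+30, -37) mm along the chamber's x, y from its middle.
- petri: Bystander: a shallow petri dish, 64 mm wide, 15 mm high; origin at the centre of its underside. Leave it alone.
- jar: Bystander: a glass jar with a black screw lid, 57 mm wide, 76 mm high; origin at the centre of its underside. Leave it alone.
- timer: Bystander: a white bench timer, 47 x 66 x 64 mm; origin at the centre of its underside. Leave it alone.
- carton: Bystander: a small card box, 55 x 70 x 50 mm; origin at the centre of its underside. Leave it alone.
- tip_box: Bystander: a grey pipette-tip box, 121 x 85 x 64 mm; origin at the centre of its underside. Leave it alone.

How it is judged (in metres and radians):
On the way:
1. the cover plate is lifted in the fingers, 50 mm clear of the bench (height (world z) of cover_grip above 0.093 m and contact force between the fingers and cover above 1 N), for 0.2 s.
At the end, for the whole second after the job is handed in: The fingers hold the cover; each of its four holes is within 4.5 mm sideways of its own threaded hole (so the whole thread shows) and its underside is 3 to 20 mm above the flange's top at every hole, level within 5 degrees, touching nothing of the chamber and still (horizontal distance between cover_hole0 and chamber_hole0 below 0.0045 m and z of cover_hole0 in the frame of chamber_top between 0.003 and 0.02 m and horizontal distance between cover_hole1 and chamber_hole1 below 0.0045 m and z of cover_hole1 in the frame of chamber_top between 0.003 and 0.02 m and horizontal distance between cover_hole2 and chamber_hole2 below 0.0045 m and z of cover_hole2 in the frame of chamber_top between 0.003 and 0.02 m and horizontal distance between cover_hole3 and chamber_hole3 below 0.0045 m and z of cover_hole3 in the frame of chamber_top between 0.003 and 0.02 m and angle between cover_grip's own z axis and vertical below 0.09 rad and contact force between the fingers and cover above 1 N and contact force between cover and chamber below 0.1 N and linear speed of cover below 0.02 m/s and angular speed of cover below 0.15 rad/s); the arm keeps its last pose, push and grip.
It fails at once if the cover is squeezed too hard (over 60 N a finger, 120 N for both fingers together) (contact force between the fingers and cover above 120 N).
It fails at once if the cover knocks or rests on the chamber (contact force between cover and chamber above 1 N).
It fails at once if a bystander (petri dish, jar, timer, card box, tip box) is shifted by more than 20 mm (distance of any of petri, jar, timer, carton, tip_box from where it was at the start of the episode above 0.02 m).
It also fails if it takes over 38 s, if anything falls off the work surface, if the arm or the gripper's body presses on something with over 40 N, if the wrist force passes 120 N, or if a joint passes its speed limit or range.

## Robot

A 6-joint arm with a two-finger parallel gripper is mounted at the origin on a cart in front of the work surface, level with it; the furniture and walls round the work are solid. World frame = base frame: x ahead of the robot, y to its left, z up, the work surface at z = 0. Lengths are in m, angles in degrees, forces in N, time in s.
With the tool pointing down it reaches from about 0.35 to 0.875 m from the base axis. Payload 4.2 kg.
Tool frame: the origin (TCP) lies at the very end of the fingers, on their centre line; the grasp point (between the pads) lies 19 mm behind it; z points along the fingers, y is the line along which they close (so a half turn about z gives the same grasp; the last joint's range is limited). The gripper opens to 87 mm and grips with 3 to 60 N. Pads are 19 mm wide; open, the fingers measure 117 mm over their backs; the gripper's body (75 mm by 190 mm) begins 51 mm behind the grasp point.
Start: joints at [-56.574, 22.042, 0.453, 0, -68.411, -14.817], TCP at [0.199, -0.592, 0.223] pointing down, gripper open.
Joint ranges: [-179.83, 179.83], [-69.29, 118.12], [-61.27, 80.66], [-181.25, 117.63], [-171.15, -9.14], [-177.46, 177.46]. Speed limits (degrees/s): [159.86, 159.86, 180, 180, 180, 180].

## Interface

Orientations are given as a 3x3 rotation matrix whose columns are the frame's x, y, z axes.
In Python, from station import sense, cams, r gives the robot as it stands. The module is installed in compiled form; this text tells all that it offers.
- The arm moves only by the tool step_arm, never from a script. Its argument "targets" is text: rows parted by semicolons, each of 4 numbers parted by spaces: the shift along the tool's x, y, z in cm, then the turn about the tool's z in degrees. In form: x y z turn; .... A call has 1 to 12 rows; each row shifts and turns the commanded pose from where the row before left it, along the tool's axes as they then stand; what a row does not reach is not made up. A row lasts 1/12 s, in which the tool goes at most 41.7 mm and 7.16 degrees, less where a joint would pass 70% of its speed; a pose out of reach is approached as far as the arm can. A call with a gripper value outside its range is refused whole. "claw" is the finger opening in cm, from 0 to 8.7, set as the call begins (left out, the last holds). The fingers move at their own pace and stop on an object; the grip force is fixed at half the most. Time passes only in rows, so rows that do not move let the fingers close. It gives the time, the measured TCP pose, the force, the opening and the grip force at its end, in the units of the state.
- sense(): the state, without advancing time (a new reading comes with each control period).
- cams.capture(name): name is "side" or "top" or "wrist"; returns a dict with "frame" (400x640x3 uint8, blue, green, red), "vertical_fov" (degrees; the focal length in pixels is half the picture's height over the tangent of half this angle, whatever the lens; pixels are square), "cx", "cy" (the principal point, pixels), "dist_coeffs" ([k1, k2, p1, p2, k3] as OpenCV has them; the pictures are not rectified), "eye" and "rotation" of the camera in the world; the wrist camera has in their place "tool_from_camera" (4x4, takes a point from camera to tool coordinates, whose origin is the TCP and whose axes are the flange's). Camera axes: x right, y down, z forward; pixel columns grow to the right and rows downward; lengths in m; the calibration is good to about 2 mm. A picture is of the moment at which its call begins: read the wrist's pose just before it. There is no depth.
- r.finish_job(): hands the job in; it is judged then, once.
The state is a dict: "time_s": time; "joints": joint angles; "joint_velocities": joint speeds; "effort": joint torques, N m; "tcp_pos": TCP position; "ee_rot": TCP orientation; "wrist_force": force on the tool from outside, world axes, zero at the start; "moment": the same for the moment, N m; "gripper_width": opening from 0.0 (shut) to 1.0 (fully open); "gripper_force": force on a finger pad.
Only numpy, scipy, OpenCV 4.12 (cv2) and the standard library are available. Lean on these libraries where they do the work, as an engineer would, in place of code of your own. Each camera call takes 0.05 s, during which the arm holds its last target. There are 200 camera calls.

## Working session

There is one attempt and no reset: what is moved stays moved. The work goes in short steps, Python scripts to look and compute and a tool call to move; the robot and the scene stay as the last step left them, time stands still between calls to the robot, and variables do not carry over. Pictures are saved under pics/ and viewed, at most 10 in all, crops included, and the job is handed in when it is done.

Besides the shell and the picture viewer there is one more tool, called after "Emit:" as name(argument=value, ...) on one line, values as JSON. step_arm: Moves the arm, as the interface text tells. Its arguments: {"type":"object","properties":{"targets":{"type":"string"},"claw":{"type":"number"}},"required":["targets"]}

```bash
mkdir -p pics; cat > h.py <<'E'
import numpy as np, cv2
from station import sense, cams, r
def K(c):
    f=c["frame"].shape[0]/2/np.tan(np.radians(c["vertical_fov"])/2)
    return np.array([[f,0,c["cx"]],[0,f,c["cy"]],[0,0,1.]])
def grab(name):
    s=sense(); c=cams.capture(name); 
    if name=="wrist":
        T=np.eye(4);T[:3,:3]=np.array(s["ee_rot"]);T[:3,3]=s["tcp_pos"]
        M=T@np.array(c["tool_from_camera"]); c["eye"]=M[:3,3];c["rotation"]=M[:3,:3]
    c["eye"]=np.array(c["eye"]);c["rotation"]=np.array(c["rotation"])
    return c
def ray(c,px):
    u=cv2.undistortPoints(np.array(px,float).reshape(-1,1,2),K(c),np.array(c["dist_coeffs"],float)).reshape(-1,2)
    return np.c_[u,np.ones(len(u))]@c["rotation"].T
def onz(c,px,z):
    d=ray(c,px); return c["eye"]+d*((z-c["eye"][2])/d[:,2])[:,None]
def proj(c,P):
    P=(np.atleast_2d(P)-c["eye"])@c["rotation"]
    return cv2.projectPoints(P,np.zeros(3),np.zeros(3),K(c),np.array(c["dist_coeffs"],float))[0].reshape(-1,2)
E
python3 - <<'E'
from h import *
for n in("side","top","wrist"):
    c=grab(n);cv2.imwrite(f"pics/{n}0.png",c["frame"]);print(n,c["eye"],c["rotation"].round(2).tolist(),c["vertical_fov"],c["dist_coeffs"])
s=sense();print(s["tcp_pos"],s["ee_rot"],s["time_s"])
E
```

```text
side [0.2227635  0.93943565 1.06470949] [[-0.95, -0.23, 0.22], [-0.31, 0.65, -0.7], [0.02, -0.73, -0.69]] 55.28096161919022 [-0.02650906  0.          0.          0.          0.        ]
top [ 0.49246478 -0.08386692  1.26354883] [[0.02, -1.0, 0.07], [-1.0, -0.02, -0.01], [0.01, -0.07, -1.0]] 57.17525106102966 [0.0250904 0.        0.        0.        0.       ]
wrist [ 0.12428854 -0.61643675  0.38330392] [[-0.32, 0.91, 0.27], [0.95, 0.31, 0.09], [0.0, 0.29, -0.96]] 60.52500854850615 [-0.03476062  0.          0.          0.          0.        ]
[ 0.19929659 -0.59189424  0.22172238] [[-9.47760098e-01 -3.18983322e-01 -6.60178670e-04]
 [-3.18983979e-01  9.47758832e-01  1.55461619e-03]
 [ 1.29793527e-04  1.68398961e-03 -9.99998574e-01]] 0.15
```

View pics/top0.png

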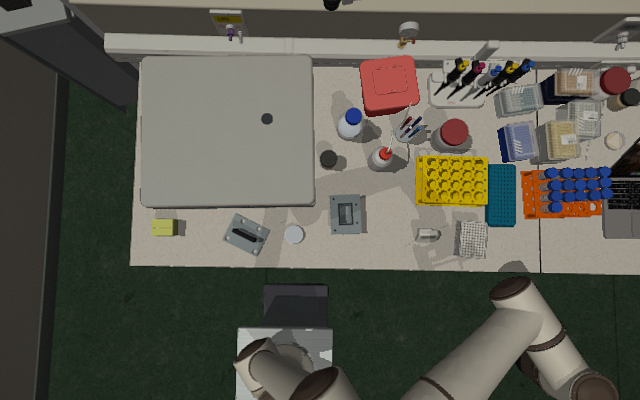

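View pics/side0.png

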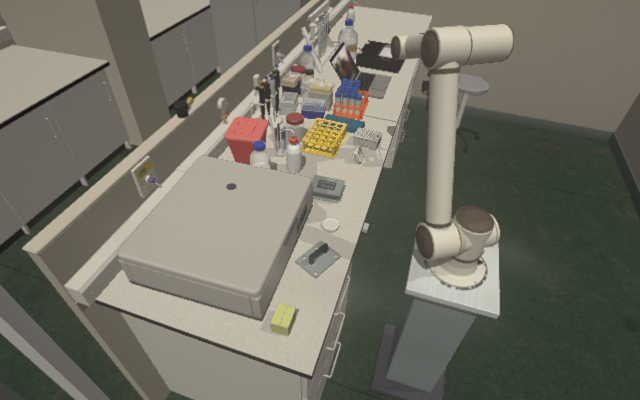

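The top view shows the cover at (247,234), the petri dish at (294,234), the chamber at (346,214), the jar at (328,159), and a big box to the left. The side view shows the same layout. Next I'll enlarge the cover and chamber to measure them.

```bash
python3 - <<'E'
from h import *
c=grab("top")
im=c["frame"][185:265,215:375]
cv2.imwrite("pics/top_crop.png",cv2.resize(im,None,fx=5,fy=5,interpolation=cv2.INTER_CUBIC))
print("cover~",onz(c,[[247,234]],.0),"handle",onz(c,[[247,235]],.05),"chamber",onz(c,[[346,214]],.05),"petri",onz(c,[[294,234]],.015),"box edge",onz(c,[[315,205],[142,205]],.15),"bench edge",onz(c,[[247,266]],0))
E
```

```text
cover~ [[0.46255153 0.136558   0.        ]] handle [[0.46046331 0.12773645 0.05      ]] chamber [[ 0.53513843 -0.19706521  0.05      ]] petri [[ 0.46554077 -0.02486696  0.015     ]] box edge [[ 0.55731608 -0.09318192  0.15      ]
 [ 0.54815517  0.42791666  0.15      ]] bench edge [[0.35422408 0.13323539 0.        ]]
```

View pics/top_crop.png

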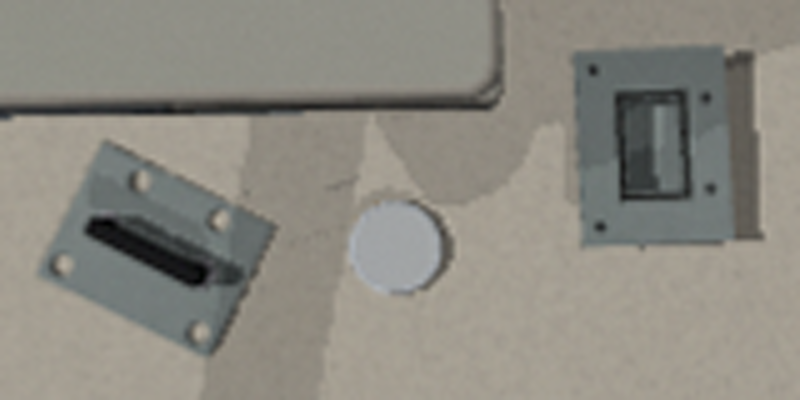

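The crop shows the cover's wide holes at (63,264) and (200,332) and its narrow holes at (139,181) and (220,219). The chamber's wide holes are at (593,70) and (600,227), and its narrow holes are at (706,98) and (711,188). Next I'll compute the poses and the big box's clearance.

```bash
cat >> h.py <<'E'
L=np.array([[-52,37],[52,37],[-30,-37],[30,-37]])/1000
def fit(W):
    m=W[:,:2].mean(0);A=W[:,:2]-m;l=L-L.mean(0)
    a=np.arctan2((l[:,0]*A[:,1]-l[:,1]*A[:,0]).sum(),(l*A).sum())
    R=np.array([[np.cos(a),-np.sin(a)],[np.sin(a),np.cos(a)]])
    return m-R@L.mean(0),np.degrees(a),1000*(A-l@R.T)
def tri(c1,p1,c2,p2):
    d1=ray(c1,[p1])[0];d2=ray(c2,[p2])[0]
    t=np.linalg.lstsq(np.c_[d1,-d2],c2["eye"]-c1["eye"],rcond=None)[0]
    a=c1["eye"]+d1*t[0];b=c2["eye"]+d2*t[1];return (a+b)/2,np.linalg.norm(a-b)
E
python3 - <<'E'
from h import *
c=grab("top");o=np.array([215,185])
f=lambda q:(np.array(q)+.5)/5-.5+o
print("cover",fit(onz(c,f([[200,332],[63,264],[220,219],[139,181]]),.006)))
print("chamber",fit(onz(c,f([[600,227],[593,70],[711,188],[706,98]]),.05)))
s=grab("side")
print(grab("wrist")["tool_from_camera"])
print("petri tri",tri(c,f([397,245]),s,[330,225]))
im=cv2.resize(s["frame"][150:320,220:380],None,fx=4.5,fy=3.5*4.5/3.5,interpolation=cv2.INTER_CUBIC)[:600]
cv2.imwrite("pics/s_crop.png",im)
E
```

```text
cover (array([0.46135217, 0.13986129]), np.float64(65.22551063991358), array([[-0.32504555, -0.12420858],
       [ 0.54771106, -0.30972786],
       [-0.01439966, -0.48769066],
       [-0.20826584,  0.9216271 ]]))
chamber (array([ 0.53601607, -0.19407438]), np.float64(3.5643279814860738), array([[-0.09606973,  0.32104953],
       [-0.14686264, -0.10291178],
       [ 0.31181811, -0.17904463],
       [-0.06888574, -0.03909312]]))
[[ 3.32494403e-04 -9.58445666e-01 -2.85274945e-01  7.89459635e-02]
 [ 9.99999916e-01  2.50597565e-04  3.23583357e-04  8.95430331e-04]
 [-2.38647859e-04 -2.85275028e-01  9.58445669e-01 -1.61731443e-01]
 [ 0.00000000e+00  0.00000000e+00  0.00000000e+00  1.00000000e+00]]
petri tri (array([ 0.46575447, -0.02457973,  0.00447658]), np.float64(0.0019011587308369418))
```

View pics/s_crop.png

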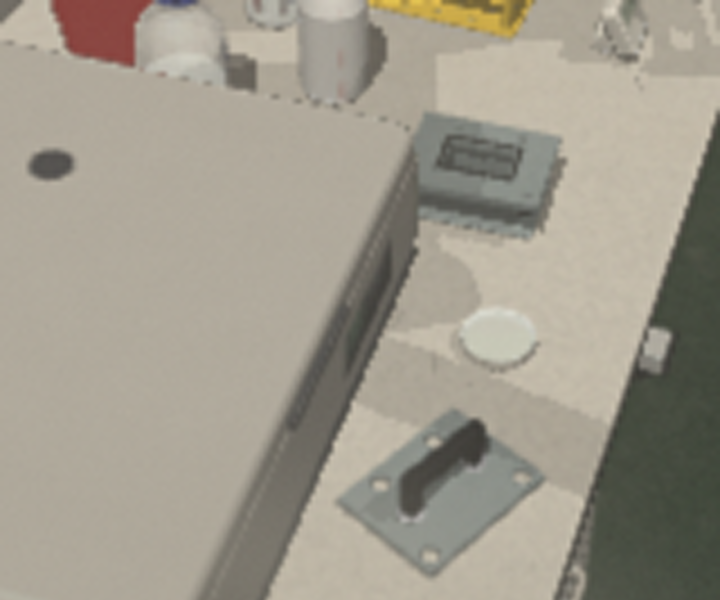

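The side crop shows the cover, petri dish and chamber, with the box's corner top near crop (412,135) and its foot near (415,250). Its front foot line runs to (270,595).

```bash
python3 - <<'E'
from h import *
c=grab("top");s=grab("side")
g=lambda q:(np.array(q)+.5)/4.5-.5+np.array([220,150])
print("corner",tri(c,[313.5,203.5],s,g([412,135])))
print("foot",onz(s,g([[412,255],[340,425],[270,595]]),0))
for z in(.1,.13,.16,.2):print(z,onz(c,[[313.5,206],[250,206.5],[200,207]],z)[:,:2].round(3).tolist(),onz(s,g([[412,135],[290,420],[200,600]]),z)[:,:2].round(3).tolist())
st=sense();print(st["time_s"])
E
```

```text
corner (array([ 0.56275197, -0.08825675,  0.15117799]), np.float64(0.0021192522467785753))
foot [[ 0.56670398 -0.10178783  0.        ]
 [ 0.55768675  0.10350746  0.        ]
 [ 0.54883325  0.27312142  0.        ]]
0.1 [[0.557, -0.089], [0.552, 0.112], [0.547, 0.27]] [[0.583, -0.146], [0.562, 0.19], [0.561, 0.355]]
0.13 [[0.555, -0.089], [0.55, 0.107], [0.546, 0.261]] [[0.572, -0.112], [0.552, 0.213], [0.55, 0.373]]
0.16 [[0.554, -0.089], [0.549, 0.102], [0.545, 0.251]] [[0.561, -0.078], [0.541, 0.236], [0.54, 0.391]]
0.2 [[0.551, -0.088], [0.547, 0.095], [0.543, 0.239]] [[0.546, -0.033], [0.527, 0.267], [0.526, 0.415]]
0.45
```

View pics/wrist0.png

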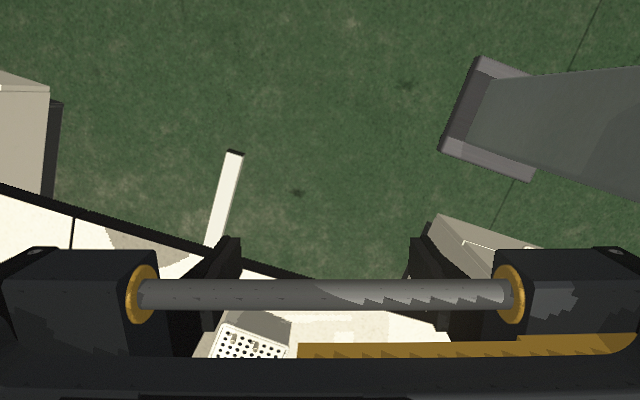

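The wrist view shows a rail-type gripper whose body is wide along tool y (image horizontal). A centred grasp would therefore bring the body against the big box. I'll grasp from about 25 mm nearer the bench edge, along the closing axis, so the closing far finger pulls the light cover clear. First I'll move over it.

Emit:
step_arm(targets="-2.1 2.8 0 0;-2.1 2.8 0 0;-2.1 2.8 0 0;-2.1 2.8 0 0;-2.1 2.8 0 0;-2.1 2.8 0 0;-2.1 2.8 0 0;-2.1 2.8 0 0;-2.1 2.8 0 0;-2.1 2.8 0 0;-2.1 2.8 0 0;-2.1 2.8 0 0", claw=8.7)

```text
time_s: 1.45
tcp_pos: [0.3312, -0.1919, 0.223]
ee_rot: [[-0.948, -0.319, 0.001], [-0.319, 0.948, -0.0], [-0.001, -0.001, -1.0]]
wrist_force: [0.4, 0.0, 0.6]
gripper_width: 0.993
gripper_force: 0.0
```

Emit:
step_arm(targets="-2.1 2.9 0 0;-2.1 2.9 0 0;-2.1 2.9 0 0;-2.1 2.9 0 0;-2.1 2.9 0 0;-2.1 2.9 0 -6;-2.1 2.9 0 -6;-2.1 2.9 0 -7;-2.1 2.9 0 -7;-2.1 2.9 0 -7;0 0 0 -7;0 0 0 -6.4")

```text
time_s: 2.45
tcp_pos: [0.3985, 0.1557, 0.2226]
ee_rot: [[-0.413, -0.911, 0.0], [-0.911, 0.413, 0.0], [-0.0, -0.0, -1.0]]
wrist_force: [-1.0, -1.2, -0.1]
gripper_width: 0.998
gripper_force: 0.0
```

```bash
python3 - <<'E'
from h import *
c=grab("wrist")
a=np.radians(65.2);R=np.array([[np.cos(a),-np.sin(a)],[np.sin(a),np.cos(a)]])
P=np.c_[L@R.T+[.4614,.1399],np.full(4,.008)]
print(proj(c,P).round(1))
cv2.imwrite("pics/w1.png",c["frame"])
E
```

```text
[[299.5 133.4]
 [300.8 223.3]
 [232.9 153.2]
 [236.5 205. ]]
```

View pics/w1.png

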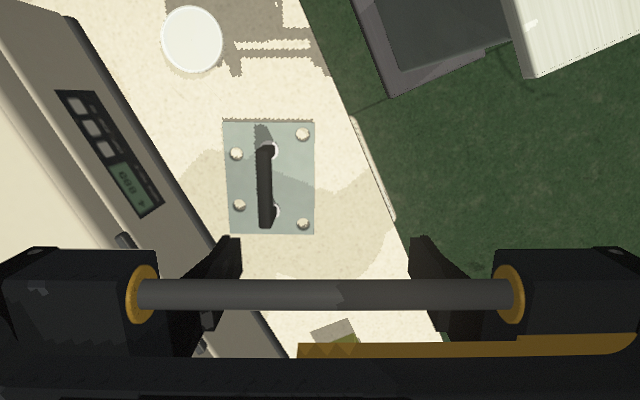

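The wrist view shows cover holes at (302,134), (303,224), (236,153) and (239,205), 2–3 px from the prediction. The handle bar is near (265,187), and the box runs along the left.

```bash
python3 - <<'E'
from h import *
c=grab("wrist");s=sense()
# refine holes: bright blobs inside plate
g=cv2.cvtColor(c["frame"],cv2.COLOR_BGR2GRAY)
px=np.array([[302,134],[303,224],[236,153],[239,205]],float)
q=[]
for x,y in px.astype(int):
    w=g[y-10:y+11,x-10:x+11];_,m=cv2.threshold(w,0,255,cv2.THRESH_OTSU)
    n,l,st,ce=cv2.connectedComponentsWithStats(m);i=np.argmin([np.hypot(*(e-10))+1e3*(k==0) for k,e in enumerate(ce)])
    q.append(ce[i]+[x-10,y-10]);print(st[i],q[-1])
m,a,res=fit(onz(c,q,.005));print(m,a,res.round(1))
a=np.radians(a);X=np.array(s["ee_rot"])[:2,:2]
print("delta tool to centre cm",(m-np.array(s["tcp_pos"])[:2])@X*100,"turn",-(np.degrees(a)-180-np.degrees(np.arctan2(X[1,0],X[0,0]))))
print("box foot?",onz(c,[[285,350],[195,225]],0),s["joints"])
E
```

```text
[ 5  5 12 11 97] [302.07216495 133.51546392]
[  0   0  21  21 381] [302.90551181 223.49343832]
[ 5  5 12 10 83] [236.45783133 152.5060241 ]
[  0   0  21  21 380] [239.08421053 204.39473684]
[0.45930218 0.14062008] 64.81942765097672 [[ 0.3 -0.5]
 [ 0.1  0.6]
 [-0.5 -0.2]
 [ 0.1  0.1]]
delta tool to centre cm [-1.31981416 -6.07602349] turn 0.2589851936140519
box foot? [[0.55005077 0.36137835 0.        ]
 [0.56855204 0.15402909 0.        ]] [ 4.31064859e+01  2.31992031e+00 -2.53603044e+01 -1.36106407e-03
 -6.23088354e+01 -6.80274409e+01]
```

Emit:
step_arm(targets="-0.65 -1.8 0 0.3;-0.65 -1.8 0 0;0 0 0 0;0 0 3 0;0 0 3 0;0 0 3 0;0 0 3 0;0 0 3 0;0 0 2 0;0 0 1.5 0;0 0 1.3 0;0 0 0 0")

```text
time_s: 3.55
tcp_pos: [0.4353, 0.1485, 0.0224]
ee_rot: [[-0.431, -0.902, -0.005], [-0.902, 0.431, -0.003], [0.005, 0.003, -1.0]]
wrist_force: [-0.7, 0.0, -0.1]
gripper_width: 1.0
gripper_force: 0.0
```

Emit:
step_arm(targets="0 0 0 0;0 0 0 0;0 0 0 0;0 0 0 0;0 0 0 0;0 0 0 0;0 0 0 0;0 0 0 0;0 0 0 0;0 0 0 0;0 0 0 0;0 0 0 0", claw=0)

```text
time_s: 4.55
tcp_pos: [0.437, 0.1501, 0.0245]
ee_rot: [[-0.427, -0.904, 0.0], [-0.904, 0.427, 0.0], [-0.0, -0.0, -1.0]]
wrist_force: [2.4, -1.3, 1.8]
gripper_width: 0.17
gripper_force: 0.9
```

Emit:
step_arm(targets="0 0 0 0;0 0 0 0;0 0 0 0;0 0 0 0;0 0 0 0")

```text
time_s: 4.97
tcp_pos: [0.4369, 0.1501, 0.0245]
ee_rot: [[-0.427, -0.904, 0.0], [-0.904, 0.427, 0.0], [-0.0, 0.0, -1.0]]
wrist_force: [1.3, -0.8, 2.2]
gripper_width: 0.156
gripper_force: 30.0
```

Emit:
step_arm(targets="0 0 -0.5 0;0 0 -1 0;0 0 -1.5 0;0 0 -2 0;0 0 -2 0;0 0 -2 0;0 0 -2 0;0 0 -2 0;0 0 -2 0;0 0 -2 0;0 0 -1 0;0 0 0 0")

```text
time_s: 5.97
tcp_pos: [0.4368, 0.1503, 0.2062]
ee_rot: [[-0.427, -0.904, 0.002], [-0.904, 0.427, 0.002], [-0.003, -0.001, -1.0]]
wrist_force: [-1.1, -0.3, -1.9]
gripper_width: 0.155
gripper_force: 30.0
```

```bash
python3 - <<'E'
from h import *
c=grab("wrist");s=sense();print(s["tcp_pos"],s["gripper_force"],s["gripper_width"],s["wrist_force"],s["moment"])
cv2.imwrite("pics/w2.png",c["frame"])
E
```

```text
[0.4360418  0.14997989 0.20458219] 29.999859938398004 0.15665192412293005 [-0.95073675 -0.29132771 -3.3055849 ] [0.02489316 0.06087195 0.01165467]
```

View pics/w2.png

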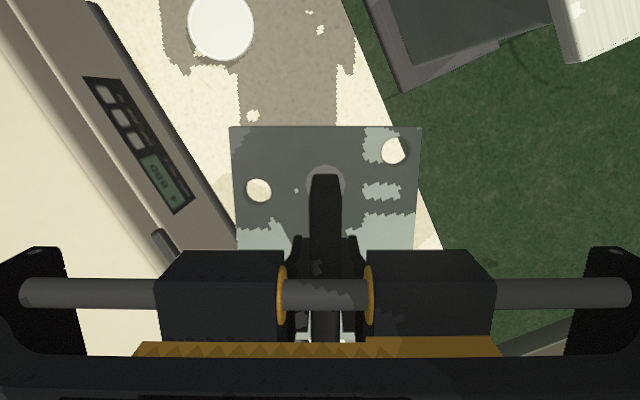

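The wrist view shows the plate held, with hole0 at (393,150), hole2 at (258,190) and the far edge's corners at (229,127) and (421,127). I'll compute its pose in the tool and the move to the chamber.

```bash
python3 - <<'E'
from h import *
c=grab("wrist");s=sense();t=np.array(s["tcp_pos"]);R=np.array(s["ee_rot"])
f=lambda px,zt:((onz(c,px,t[2]-zt)-t)@R*1000).round(1)
print("edge corners(want 65,±50)",f([[229,127],[421,127]],.0165))
print("holes (want 52,37;30,-37)",f([[393,150],[258,190]],.0205))
ch=np.array([.5360,-.1941]);X=R[:2,:2]
print("world d",ch-t[:2],"in tool",(ch-t[:2])@X*100, "angle",np.degrees(np.arctan2(X[1,0],X[0,0])))
E
```

```text
edge corners(want 65,±50) [[ 62.9 -48.6  16.5]
 [ 62.9  50.4  16.7]]
holes (want 52,37;30,-37) [[ 50.4  37.3  20.7]
 [ 28.1 -36.3  20.5]]
world d [ 0.10043515 -0.34373161] in tool [ 26.77333849 -23.78181147] angle -115.32561747362105
```

Emit:
step_arm(targets="0 0 -2 0;0 0 -2 0;0 0 -2 0;0.6 -1.2 -2 0;1.2 -2.4 0 0;1.2 -2.4 0 0;1.2 -2.4 0 0;1.2 -2.4 0 0;1.2 -2.4 0 0;1.2 -2.4 0 0;1.2 -2.4 0 0;1.2 -2.4 0 0")

```text
time_s: 7.07
tcp_pos: [0.5772, -0.0303, 0.2817]
ee_rot: [[-0.428, -0.904, -0.006], [-0.904, 0.428, 0.0], [0.002, 0.005, -1.0]]
wrist_force: [0.6, 1.5, -2.2]
gripper_width: 0.156
gripper_force: 30.0
```

Emit:
step_arm(targets="1.2 -2.4 0 0;0.6 -1.2 0 0;0 0 0 0;0 0 0 0;0 0 0 0;0 0 0 0")

```text
time_s: 7.57
tcp_pos: [0.6019, -0.06, 0.2842]
ee_rot: [[-0.426, -0.905, -0.001], [-0.905, 0.426, 0.0], [0.0, 0.001, -1.0]]
wrist_force: [0.4, 0.9, -3.7]
gripper_width: 0.153
gripper_force: 30.0
```

```bash
python3 - <<'E'
from h import *
c=grab("wrist");s=sense();print(s["tcp_pos"],s["gripper_force"])
a=np.radians(3.56);R=np.array([[np.cos(a),-np.sin(a)],[np.sin(a),np.cos(a)]])
p=proj(c,np.c_[L@R.T+[.536,-.1941],np.full(4,.05)]);print(p.round(1))
np.save("w3.npy",c["frame"]);x,y=(p.mean(0)).astype(int)
x0=max(0,x-100);y0=max(0,y-70);print(x0,y0)
cv2.imwrite("pics/w3.png",cv2.resize(c["frame"][y0:y0+140,x0:x0+200],None,fx=4,fy=4,interpolation=cv2.INTER_CUBIC))
E
```

```text
[ 0.60203667 -0.0599717   0.28458139] 30.000025620684028
[[385.5  35.2]
 [300.7  84.2]
 [334.3 -21.9]
 [283.8   9. ]]
226 0
```

View pics/w3.png

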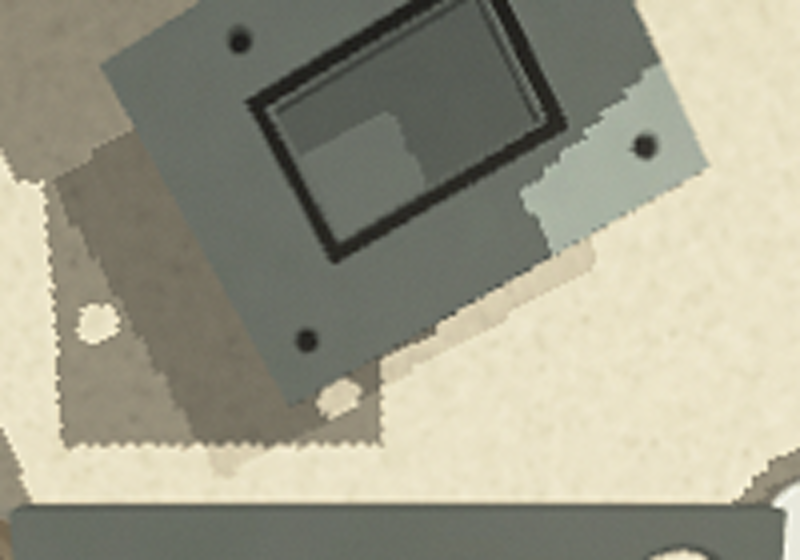

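The crop shows flange holes 0, 1 and 3 at crop (646,146), (307,341) and (240,41), a consistent 2 px from the prediction.

```bash
python3 - <<'E'
from h import *
c=grab("wrist");s=sense();t=np.array(s["tcp_pos"])
q=(np.array([[646,146],[307,341],[240,41]])+.5)/4-.5+[226,0]
import h
h.L=L[[0,1,3]]
m,a,res=fit(onz(c,q,.05));print(m,a,res.round(1))
X=np.array(s["ee_rot"])[:2,:2]
turn=-(a-180-np.degrees(np.arctan2(X[1,0],X[0,0]))); 
b=np.radians(a+180);Xf=np.array([[np.cos(b),np.sin(b)],[np.sin(b),-np.cos(b)]])
off=np.array([-.0018,.0006]) # cover centre in tool
tgt=m-Xf@off
print("tcp target",tgt,"turn",turn%360,"d in present tool cm",(tgt-t[:2])@X*100)
E
```

```text
[ 0.53498889 -0.19255595] 3.5423048801691235 [[ 0.1 -0. ]
 [-0.1 -0.1]
 [ 0.   0.1]]
tcp target [ 0.5332294  -0.19326602] turn 61.246382010431645 d in present tool cm [14.99031754  0.55805872]
```

Emit:
step_arm(targets="1 0 0 0;2 0.1 0 0;2 0.1 0 0;2 0.1 0 0;2 0.1 0 0;2 0.1 0 0;2 0.1 0 0;1 0 0 0;1 0 0 0;0 0 0 4;0 0 0 5;0 0 0 6")

```text
time_s: 8.67
tcp_pos: [0.5331, -0.1941, 0.2847]
ee_rot: [[-0.65, -0.76, 0.0], [-0.76, 0.65, 0.0], [-0.0, -0.0, -1.0]]
wrist_force: [1.1, 0.6, -2.1]
gripper_width: 0.16
gripper_force: 30.0
```

Emit:
step_arm(targets="0 0 0 6;0 0 0 6;0 0 0 6;0 0 0 6;0 0 0 6;0 0 0 6;0 0 0 5;0 0 0 4;0 0 0 1.2;0 0 0 0;0 0 0 0;0 0 0 0")

```text
time_s: 9.67
tcp_pos: [0.5332, -0.1939, 0.2846]
ee_rot: [[-0.998, -0.062, 0.0], [-0.062, 0.998, 0.0], [-0.0, 0.0, -1.0]]
wrist_force: [-0.2, 0.3, -2.4]
gripper_width: 0.157
gripper_force: 30.0
```

Emit:
step_arm(targets="0 0 1 0;0 0 2 0;0 0 2 0;0 0 2 0;0 0 2 0;0 0 2 0;0 0 2 0;0 0 2 0;0 0 1 0;0 0 0 0;0 0 0 0;0 0 0 0")

```text
time_s: 10.67
tcp_pos: [0.5342, -0.1943, 0.1258]
ee_rot: [[-0.998, -0.062, 0.002], [-0.062, 0.998, -0.001], [-0.002, -0.001, -1.0]]
wrist_force: [0.1, -0.1, -2.1]
gripper_width: 0.15
gripper_force: 30.0
```

Emit:
step_arm(targets="0 0.07 1 0;0 0 1 0;0 0 0.7 0;0 0 0.6 0;0 0 0.3 0;0 0 0.2 0;0 0 0 0;0 0 0 0;0 0 0 0;0 0 0 0")

```text
time_s: 11.5
tcp_pos: [0.5334, -0.1934, 0.087]
ee_rot: [[-0.998, -0.061, 0.001], [-0.061, 0.998, -0.0], [-0.001, -0.0, -1.0]]
wrist_force: [-0.2, 1.0, -3.0]
gripper_width: 0.159
gripper_force: 30.0
```

```bash
python3 - <<'E'
from h import *
c=grab("wrist");s=sense();print(s["tcp_pos"],s["wrist_force"],s["time_s"])
cv2.imwrite("pics/w4.png",cv2.resize(c["frame"][110:250,215:435],None,fx=3.6,fy=3.6,interpolation=cv2.INTER_CUBIC))
E
```

```text
[ 0.53332612 -0.19332612  0.08692029] [-0.49496167 -1.04668078 -2.92724567] 11.55
```

View pics/w4.png

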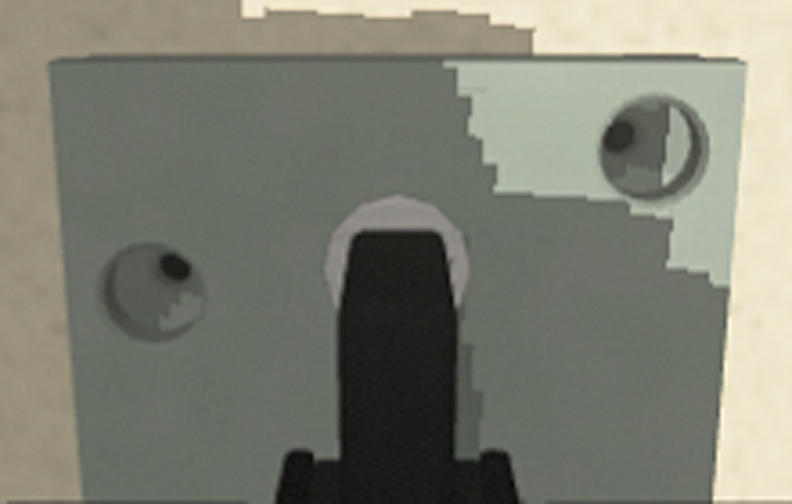

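Through hole0, with its rim centred at crop (654,149), the thread shows at (619,136). Through hole2, rim at (153,292), it shows at (176,267).

```bash
python3 - <<'E'
from h import *
c=grab("wrist");s=sense();t=np.array(s["tcp_pos"]);X=np.array(s["ee_rot"])[:2,:2]
f=lambda q:(np.array(q)+.5)/3.6-.5+[215,110]
h=onz(c,f([[654.5,149],[153,292]]),t[2]-.0165)
th=onz(c,f([[619,136],[176,267]]),.05)
tool=lambda w:((w[:,:2]-t[:2])@X*1000).round(1)
print("holes",tool(h),"threads",tool(th),"diff thread-hole",tool(th)-tool(h))
print(np.linalg.norm((h[0]-h[1])[:2]),np.linalg.norm((th[0]-th[1])[:2]),"want",np.hypot(.022,.074))
E
```

```text
holes [[ 52.2  38.1]
 [ 30.7 -35.8]] threads [[ 51.1  36.6]
 [ 29.4 -35.9]] diff thread-hole [[-1.1 -1.5]
 [-1.3 -0.1]]
0.07696321092219383 0.07561686489045658 want 0.07720103626247513
```

Emit:
step_arm(targets="-0.1 -0.06 0.1 0;0 0 0 0;0 0 0 0;0 0 0 0;0 0 0 0;0 0 0 0;0 0 0 0;0 0 0 0")

```text
time_s: 12.27
tcp_pos: [0.5341, -0.1939, 0.0856]
ee_rot: [[-0.998, -0.061, 0.0], [-0.061, 0.998, -0.0], [-0.0, -0.0, -1.0]]
wrist_force: [0.2, -0.3, -2.1]
gripper_width: 0.157
gripper_force: 30.0
```

```bash
python3 - <<'E'
from h import *
c=grab("wrist");s=sense();print(s["tcp_pos"],s["wrist_force"],s["gripper_force"],s["time_s"])
cv2.imwrite("pics/w5.png",cv2.resize(c["frame"][110:250,215:435],None,fx=3.6,fy=3.6,interpolation=cv2.INTER_CUBIC))
E
```

```text
[ 0.53412841 -0.19384593  0.08557016] [ 0.38619814  0.40470395 -2.98230446] 29.999904949218035 12.3167
```

View pics/w5.png

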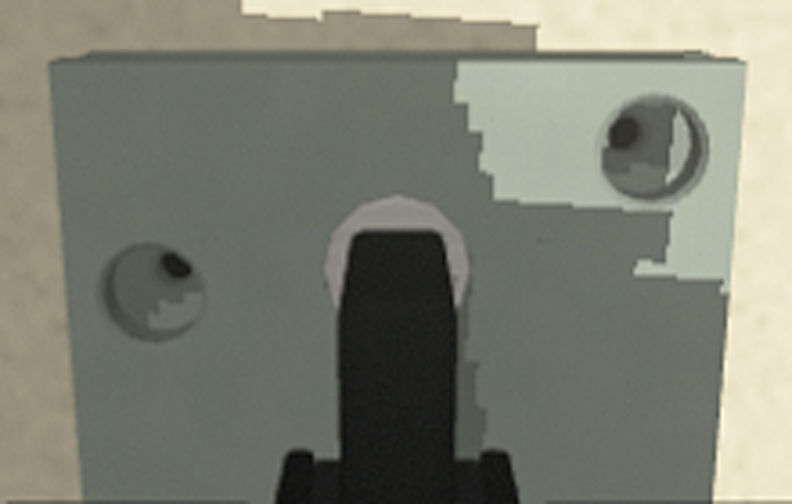

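Both threads show whole through the visible holes. The residual is about 1 mm, and the plate is level with a gap of about 11 mm.

```bash
python3 -c "
from station import r
print(r.finish_job())"
```

```text
the job is handed in; nothing more can be done
None
```

I handed the job in with the cover held level and still about 11 mm above the flange, gripped at 30 N a finger; holes 0 and 2 measured within about 1 mm of their threads, while holes 1 and 3 were hidden from the camera and inferred from the fit.

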